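# Bolt the drilling jig's guide bar

### The job

Bolt the drilling jig's guide bar home: by its red knob, slide the barrel bolt across through the keeper, against its spring, until its upright handle just meets the tall brass cheek; then turn the handle down as far as it goes into the notch so that it stays there, and let go. The notch's place must be felt: press only lightly (under 15 N) on the barrel and its brass collar, and leave the other things on the bench where they are.

Things in the scene. Friction and masses are not known exactly. Their poses are not given: they have to be found in the camera images.
- jig: Fixed plywood drilling jig, an open tray 190 x 310 mm. Origin: on the table, under the barrel bolt's centre line. y is the direction in which the bolt slides shut, x points to the back of the tray, z up. Front rail 40 mm wide, 70 mm high, front face 14 mm in front (-x) of the bolt's line; aluminium guide bar with three bushes across the tray at y = 60 to 100 mm.
- bolt_line (a point): Fixed point on the barrel bolt's level centre line, on top of the front rail, 86 mm above the table; axes as the jig's. With joint bolt at s the handle's root is s along y from here. The handle turns down to the -x side, into the free space in front of the rail. Beside the handle the barrel reaches 17 mm above this point, the brass cheek 28 mm, both within x = -21 to +16 mm.
- notch_zone (a point): Fixed point on the bolt's centre line: the middle of the stretch in which the notch of the brass collar lies. The collar is clamped differently each time and is not measured: its notch is up to 16 mm either way along y from here, 11 mm wide for the 9 mm handle; its far (+y) side is a tall brass cheek that stops the upright handle. Collar and ledge are soft brass: over 15 N from the handle spoils them.
- keeper (a point): Middle of the brass keeper hoop on the guide bar, on the bolt's line, 34 mm tall over the rail, 28 mm wide; the bolt's nose goes through it. A blue spring block, 34 mm tall, stands 58 to 98 mm beyond it (+y).
- knob (a point): Centre of the red ball knob, 24 mm in diameter, at the end of the handle: a 9 mm steel rod square to the bolt, knob centre 60 mm from the bolt's centre line. Grasp the knob across, fingers on its two sides along the bolt's direction; it can pivot between them while the handle turns.
- bolt (a joint): How far the bolt is slid across, m: 0 fully back. About 1 N of friction; from 0.038 on a spring plunger pushes it back with 3.5 N, rising 1 N per 10 mm, so it springs back if let go before the handle is in the notch. The handle meets the cheek at a value between 0.045 and 0.077, and can go down only there or up to 2 mm short of it; elsewhere a ledge stops it at about 0.5 rad.
- handle (a joint): Angle of the handle about the bolt's centre line, in rad: 0 upright, 1.5 turned all the way down (nearly level, on the -x side of bolt_line). It stays where it is left (0.045 N m of friction).
- seat_blank: White plastic plate 90 x 75 x 12 mm with two holes, lying in the jig's tray. Leave it alone.
- caster: Small swivel caster, 70 mm tall, wheel up, standing in the jig's tray. Leave it alone.
- brush: Paint brush lying on the bench in front of the jig. Leave it alone.
- tub: Blue plastic tub, 124 mm wide, 130 mm tall, on the left. Leave it alone.
- drill: Black and orange cordless drill standing on its battery, 195 mm tall, on the right. Leave it alone.
- spanner: Steel spanner lying on the left of the bench. Leave it alone.
- glue: Yellow glue bottle, 150 mm tall, on the left. Leave it alone.

How it is judged (in metres and radians):
On the way, in this order (a step that is already met when the one before it is completed fails the run):
1. the bolt is slid across through the keeper with its handle still up (value of joint bolt above 0.039 m and value of joint handle below 0.8 rad), for 0.1 s.
2. the handle is turned down into the notch (value of joint bolt above 0.039 m and value of joint handle above 1.25 rad), for 0.2 s.
At the end, for the whole second after the job is handed in: The bolt is across (joint bolt above 0.039 m), its handle is down in the notch (joint handle above 1.25 rad of 1.5), both at rest, and released (all of step 2 and velocity of joint bolt between -0.01 and 0.01 m/s and velocity of joint handle between -0.05 and 0.05 rad/s); the robot touches nothing.
It fails at once if the handle is pressed on the barrel, its ledge or the brass collar with more than 15 N (contact force between handle and jig above 15 N).
It fails at once if one of the other things on the bench is moved by more than 20 mm (distance of any of seat_blank, caster, brush, tub, drill, spanner, glue from where it was at the start of the episode above 0.02 m).
It also fails if it takes over 64 s, if anything falls off the work surface, if the arm or the gripper's body presses on something with over 40 N, if the wrist force passes 120 N, or if a joint passes its speed limit or range.

### The arm

A 6-joint arm with a two-finger parallel gripper is mounted at the origin on the work surface. World frame = base frame: x ahead of the robot, y to its left, z up, the work surface at z = 0. Lengths are in mm, angles in rad, forces in N, time in s.
With the tool pointing down it reaches from about 300 to 775 mm from the base axis. Payload 14.6 kg.
Tool frame: the origin (TCP) lies on the front face of the gripper's body, between the roots of the fingers; the fingertips stand 97 mm ahead of it and the grasp point (between the pads) lies 78 mm ahead of it; z points along the fingers, y is the line along which they close (so a half turn about z gives the same grasp; the last joint's range is limited). The gripper opens to 94 mm and grips with 3 to 60 N. Pads are 16 mm wide; open, the fingers measure 119 mm over their backs; the gripper's body (75 mm by 177 mm) begins 78 mm behind the grasp point.
Start: joints at [1.223, 0.3, 1.521, -0, 1.321, -0.067], TCP at [152.416, 528.45, 302.646] pointing down, gripper open.
Joint ranges: [-3.03, 3.03], [-0.79, 2.21], [0.23, 2.52], [-1.04, 4.18], [0, 3.07], [-2.55, 2.55]. Speed limits (rad/s): [2.22, 2.22, 2.57, 3.14, 3.14, 3.14].

### API

Orientations are given as [roll, pitch, yaw] about the fixed x, y, z axes, in that order (R = Rz(yaw) Ry(pitch) Rx(roll)).
In Python, from cell import * gives the robot as it stands.
- The arm moves only by the tool carry_out, never from a script. Its arguments are lists of equal length, an entry for each row: "slide": the shift along the world's x, y, z scaled (see below), a list of three; "dr": the turn, a rotation vector about the world's x, y, z scaled (see below), a list of three; "gripper": the opening in per cent of the stroke, from 0 (shut) to 100 (fully open). A call has 1 to 10 rows; each row is the pose to reach, as a shift and turn from the pose commanded when the call began, turning the shorter way round; what a row does not reach only later rows make up. The controller multiplies each number of a shift by 0.25 m and each number of a turn by 360 degrees. A row lasts 1/12 s, in which the tool goes at most 41.7 mm and 7.16 degrees, less where a joint would pass 70% of its speed; a pose out of reach is approached as far as the arm can. A call with a number of a shift or a turn outside -1 to 1 is refused whole. A call with a gripper value outside its range is refused whole. The fingers move at their own pace and stop on an object; "newtons" is the grip in N (left out, the last holds). Time passes only in rows, so rows that repeat a pose let the fingers close. It gives the time, the measured TCP pose, the force, the opening and the grip force at its end, in the units of the state.
- read_state(): the state, without advancing time (a new reading comes with each control period).
- camera(name): name is "scene" or "top" or "wrist"; returns the picture (480x640x3 uint8, red, green, blue); there is no depth.
- camera_model(name): a dict with "vfov" (degrees; the focal length in pixels is half the picture's height over the tangent of half this angle, whatever the lens; pixels are square), "cx", "cy" (the principal point, pixels), "k1" (the pictures are not rectified: a ray, as slopes to the right and down, at radius r is drawn at 1 + k1 r^2 times it, then the intrinsics apply), "R" (3x3) and "t" (3): a world point X has camera coordinates R X + t. Camera axes: x right, y down, z forward; pixel columns grow to the right and rows downward; lengths in mm; the calibration is good to about 2 mm. A picture is of the moment at which its call begins: read the wrist's pose just before it. camera_model takes no time and is no camera call; for the wrist camera it gives the pose at the moment of the call.
- sign_off(): hands the job in; it is judged then, once.
The state is a dict: "clock": time; "joints": joint angles; "qd": joint speeds; "effort": joint torques, N m; "eef_pos": TCP position; "eef_rot": TCP orientation; "wrist_force": force on the tool from outside, world axes, zero at the start; "moment": the same for the moment, N m; "finger_gap": finger opening in mm; "finger_force": force on a finger pad.
Only numpy, scipy, OpenCV 4.12 (cv2) and the standard library are available. Lean on these libraries where they do the work, as an engineer would, in place of code of your own. Each camera call takes 0.05 s, during which the arm holds its last target. There are 200 camera calls.

## Working session

There is one attempt and no reset: what is moved stays moved. The work goes in short steps, Python scripts to look and compute and a tool call to move; the robot and the scene stay as the last step left them, time stands still between calls to the robot, and variables do not carry over. Pictures are saved under pics/ and viewed, at most 10 in all, crops included, and the job is handed in when it is done.

Besides the shell and the picture viewer there is one more tool, called after "Request:" as name(argument=value, ...) on one line, values as JSON. carry_out: Moves the arm, as the interface text tells. Its arguments: {"type":"object","properties":{"slide":{"type":"array","items":{"type":"array","items":{"type":"number","minimum":-1,"maximum":1}}},"dr":{"type":"array","items":{"type":"array","items":{"type":"number","minimum":-1,"maximum":1}}},"gripper":{"type":"array","items":{"type":"number"}},"newtons":{"type":"number"}},"required":["slide","dr","gripper"]}

```bash
mkdir -p pics
cat > h.py <<'E'
from cell import *
import numpy as np, cv2
def ray(m,u,v):
    f=240/np.tan(np.radians(m["vfov"])/2)
    K=np.array([[f,0,m["cx"]],[0,f,m["cy"]],[0,0,1]])
    p=cv2.undistortPoints(np.array([[[u,v]]],float),K,np.array([m["k1"],0,0,0,0.]))[0,0]
    R=np.array(m["R"]);t=np.array(m["t"]);d=R.T@np.array([p[0],p[1],1]);return -R.T@t,d/np.linalg.norm(d)
def plane(m,u,v,z):
    c,d=ray(m,u,v);return c+d*(z-c[2])/d[2]
def tri(r):
    A=sum(np.eye(3)-np.outer(d,d) for c,d in r);b=sum((np.eye(3)-np.outer(d,d))@c for c,d in r);return np.linalg.solve(A,b)
def red(im):
    h=cv2.cvtColor(im,cv2.COLOR_RGB2HSV);m=(((h[...,0]<6)|(h[...,0]>174))&(h[...,1]>150)&(h[...,2]>70)).astype(np.uint8)
    n,l,s,c=cv2.connectedComponentsWithStats(m);return [(s[i].tolist(),c[i].round(1).tolist()) for i in range(1,n) if s[i][4]>25]
def save(n,im): cv2.imwrite("pics/"+n,cv2.cvtColor(im,cv2.COLOR_RGB2BGR))
E
python3 - <<'E'
from h import *
print(read_state())
for n in ("scene","top"):
    m=camera_model(n);im=camera(n);save(n+"1.png",im);print(n,red(im),m)
E
```

```text
{'clock': 0.0, 'joints': array([ 1.22340866e+00,  3.00470414e-01,  1.52158669e+00,  9.72129743e-06,
        1.32070777e+00, -6.66086165e-02]), 'qd': array([ 0.00049248, -0.00030314,  0.00116733, -0.00090659, -0.00298114,
        0.00174879]), 'effort': array([ 1.46595667e-04, -5.31804836e+01, -3.52739775e+01,  7.09120464e-02,
        2.43364874e-02, -8.47310753e-05]), 'eef_pos': array([152.36066766, 528.31529041, 302.08427244]), 'eef_rot': array([-3.14042366e+00, -8.74174155e-05,  2.86081114e+00]), 'wrist_force': array([ 0.68191656, -0.91700704, -0.31159487]), 'moment': array([-0.02122605, -0.04935774, -0.01703065]), 'finger_force': 0.0, 'finger_gap': 93.85014543788716}
scene [([307, 207, 8, 7, 41], [310.8, 210.0])] {'vfov': 48.23363883930518, 'cx': 316.73387632926926, 'cy': 233.21379190160124, 'k1': -0.1332728863106569, 'R': array([[ 0.33637876,  0.94168606,  0.00875739],
       [ 0.63540563, -0.22008947, -0.74014884],
       [-0.69506044,  0.25453484, -0.67238605]]), 't': array([-191.53031994, -259.73705328, 1825.39328412])}
top [([295, 272, 10, 9, 68], [299.0, 275.8])] {'vfov': 49.20118412505855, 'cx': 308.3618313074415, 'cy': 250.67304383664862, 'k1': -0.0887160668677701, 'R': array([[-1.97107667e-03, -9.99908709e-01,  1.33674696e-02],
       [-9.88835541e-01, -4.28329231e-05, -1.49010975e-01],
       [ 1.48997944e-01, -1.35119411e-02, -9.88745185e-01]]), 't': array([ -11.08034861,  563.45143306, 1236.23172846])}
```

View pics/scene1.png

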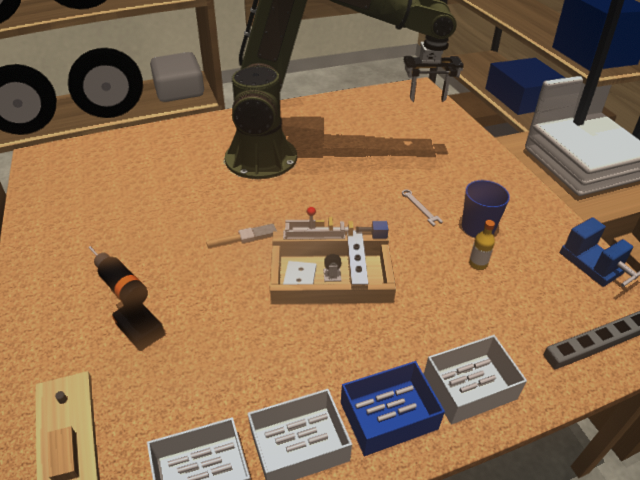

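View pics/top1.png

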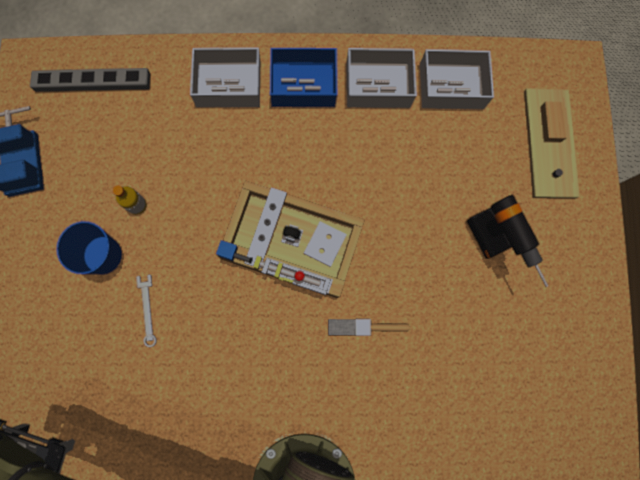

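The red knob is at (311,210) in the scene view and (299,276) in the top view. The blue spring block is at (379,229) and (227,250), so the bolt slides roughly along world +y. The brush lies in front of the jig and the tub and glue stand well to the left.

Run:
```python
from h import *
ms,mt=camera_model("scene"),camera_model("top")
k=tri([ray(ms,310.8,210),ray(mt,299,275.8)]);print("knob",k)
im=cv2.cvtColor(cv2.imread("pics/top1.png"),cv2.COLOR_BGR2HSV)
m=((im[...,0]>100)&(im[...,0]<125)&(im[...,1]>140)).astype(np.uint8)
n,l,s,c=cv2.connectedComponentsWithStats(m)
for i in range(1,n):
    if s[i][4]>60 and 200<c[i][0]<260 and 200<c[i][1]<300: print(s[i],c[i],plane(mt,*c[i],95))
# rail front edges in the top view, z=70
i3=cv2.imread("pics/top1.png")[170:320,200:380];cv2.imwrite("pics/c.png",cv2.resize(i3,None,fx=4,fy=4,interpolation=cv2.INTER_CUBIC))
```

```text
knob [490.99959779  10.51854534 148.63013878]
[217 241  20  19 245] [226.46122449 250.1755102 ] [556.66567474 180.57833632  95.        ]
```

View pics/c.png

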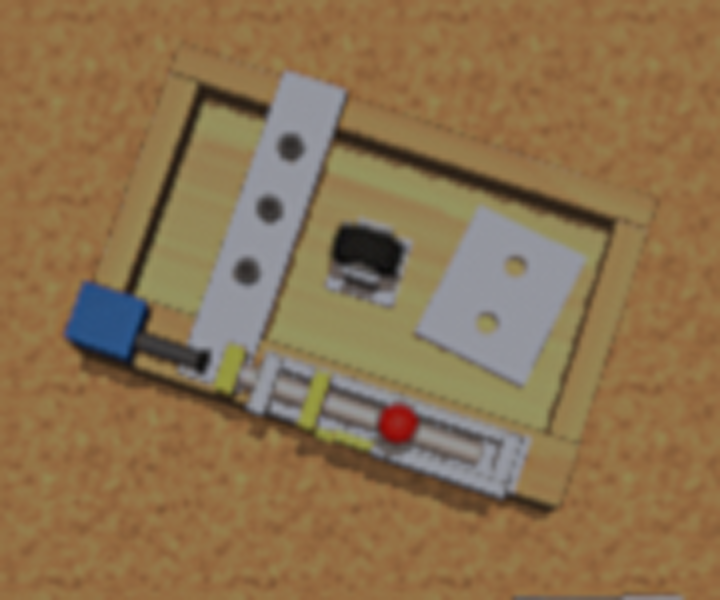

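The crop (offset 200,170, scale 4) shows the knob at top (299,276), the brass cheek at about (279,270) and the keeper at about (257,262). The guide-bar holes run along jig x. I need the jig's yaw from these.

Run:
```python
from h import *
mt=camera_model("top")
P=lambda u,v,z: plane(mt,200+u/4,170+v/4,z)[:2]
ang=lambda d:np.degrees(np.arctan2(d[0],d[1]))
d=P(291,147,82)-P(247,272,82);print("holes",np.degrees(np.arctan2(-d[1],d[0])))
print("back",ang(P(177,50,70)-P(655,200,70)),"barrel plate",ang(P(270,355,74)-P(525,437,74)))
k=P(396,424,148);c=P(316,400,108);q=P(230,368,100);b=P(106,321,104)
print("keeper",q,"block",b,"cheek",c,"block-keeper",ang(b-q),"keeper-knob",ang(q-k))
```

```text
holes 18.5026442720182
back 17.812298044682507 barrel plate 17.945483641597367
keeper [528.17370577 107.18088882] block [555.12593127 179.18482203] cheek [508.60788238  56.85913496] block-keeper 20.52167973205103 keeper-knob 21.239265074268737
```

Request:
carry_out(slide=[[0.15,-0.17,0],[0.3,-0.33,0],[0.45,-0.5,0],[0.6,-0.66,0],[0.75,-0.83,0],[0.9,-1,0],[0.9,-1,0],[0.9,-1,0]], dr=[[0,0,0],[0,0,0],[0,0,0],[0,0,0],[0,0,0],[0,0,0],[0,0,0],[0,0,0]], gripper=[100,100,100,100,100,100,100,100])

```text
clock: 0.77
eef_pos: [376.2, 278.9, 302.6]
eef_rot: [-3.141, -0.0, 2.861]
wrist_force: [0.2, 1.3, -0.5]
finger_gap: 94.0
finger_force: 0.0
```

Request:
carry_out(slide=[[0.07,-0.16,0],[0.14,-0.32,0],[0.21,-0.48,0],[0.28,-0.64,0],[0.35,-0.8,0],[0.42,-0.96,0],[0.42,-1,0],[0.42,-1,0],[0.42,-1,0]], dr=[[0,0,-0.0067],[0,0,-0.0067],[0,0,-0.0067],[0,0,-0.0067],[0,0,-0.0067],[0,0,-0.0067],[0,0,-0.0067],[0,0,-0.0067],[0,0,-0.0067]], gripper=[100,100,100,100,100,100,100,100,100])

```text
clock: 1.52
eef_pos: [480.4, 29.9, 302.3]
eef_rot: [-3.141, -0.001, 2.816]
wrist_force: [-0.0, -0.4, 0.4]
finger_gap: 93.7
finger_force: 0.0
```

Run:
```python
from h import *
s=read_state();print(s["eef_pos"],s["eef_rot"])
m=camera_model("wrist");im=camera("wrist");save("w1.png",im);r=red(im);print(r,m)
for a,c in r: print(plane(m,*c,146))
```

```text
[480.40147474  29.94965229 302.25729675] [-3.14145668e+00 -8.95692276e-04  2.81643972e+00]
[([276, 267, 34, 33, 901], [292.6, 283.0])] {'vfov': 64.21579926273718, 'cx': 315.11109721205, 'cy': 239.1488946163816, 'k1': -0.07301306946926152, 'R': array([[ 3.20078206e-01,  9.47391003e-01, -4.79149075e-04],
       [ 9.07418615e-01, -3.06428006e-01,  2.87564488e-01],
       [ 2.72289184e-01, -9.24779142e-02, -9.57761158e-01]]), 't': array([-181.34239309, -455.21139162,  264.28684588])}
[491.15974777   9.5421489  146.        ]
```

View pics/w1.png

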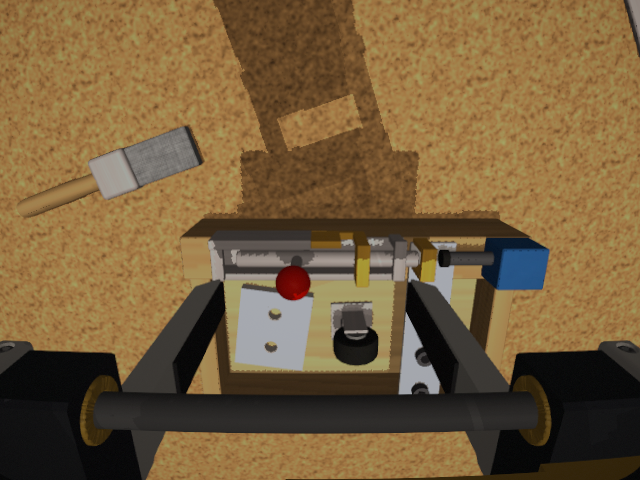

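The wrist view shows the knob at (293,283), the brass cheek at (362,260) and the spring block at (516,263). The bolt's line is level in the picture, so the yaw is right. I'll go down over the knob and grip it.

Request:
carry_out(slide=[[0.043,-0.082,0],[0.043,-0.082,-0.08],[0.043,-0.082,-0.16],[0.043,-0.082,-0.24],[0.043,-0.082,-0.313],[0.043,-0.082,-0.313],[0.043,-0.082,-0.313]], dr=[[0,0,0],[0,0,0],[0,0,0],[0,0,0],[0,0,0],[0,0,0],[0,0,0]], gripper=[60,50,45,45,45,45,45], newtons=15)

```text
clock: 2.15
eef_pos: [490.9, 11.3, 224.4]
eef_rot: [-3.141, -0.001, 2.82]
wrist_force: [0.4, -0.3, -0.1]
finger_gap: 51.1
finger_force: 0.0
```

Request:
carry_out(slide=[[0,0,0],[0,0,0],[0,0,0],[0,0,0],[0,0,0],[0,0,0]], dr=[[0,0,0],[0,0,0],[0,0,0],[0,0,0],[0,0,0],[0,0,0]], gripper=[30,15,10,10,10,10], newtons=15)

```text
clock: 2.65
eef_pos: [491.3, 10.2, 225.0]
eef_rot: [3.141, 0.001, 2.819]
wrist_force: [-0.5, 0.9, 6.1]
finger_gap: 22.6
finger_force: 15.0
```

Request:
carry_out(slide=[[0,0,-0.006],[0,0,-0.006],[0,0,-0.006]], dr=[[0,0,0],[0,0,0],[0,0,0]], gripper=[10,10,10])

```text
clock: 2.9
eef_pos: [491.9, 10.1, 224.4]
eef_rot: [3.141, 0.003, 2.819]
wrist_force: [-0.3, 1.4, 13.2]
finger_gap: 23.3
finger_force: 15.0
```

Run:
```python
from h import *
s=read_state();print(s["eef_pos"],s["wrist_force"],s["moment"],s["finger_gap"])
m=camera_model("wrist");im=camera("wrist");save("w2.png",im);print(red(im))
```

```text
[491.90153805  10.12115174 224.41524621] [-0.29216753  1.44544835 13.21734649] [0.01024459 0.03149096 0.00997818] 23.31202651152375
[([291, 291, 49, 51, 1956], [315.0, 315.9])]
```

View pics/w2.png

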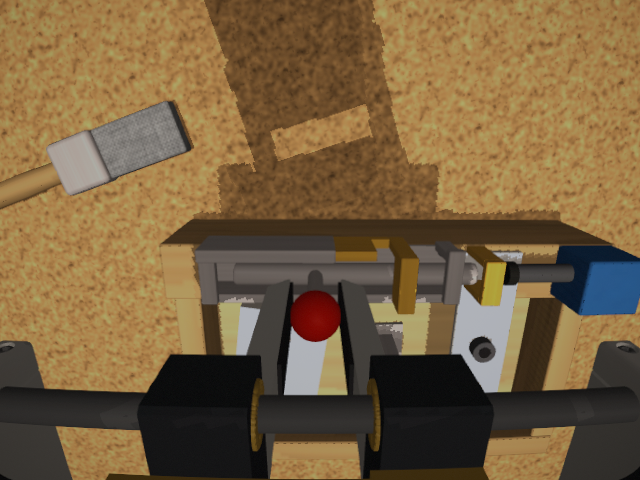

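The grip sits about the knob's middle. The upward force is just from being slightly too low, so I'll lift 2.8 mm to relax it and then slide 36 mm along the bolt (0.319, 0.948).

Request:
carry_out(slide=[[0,0,0.011],[0.008,0.023,0.011],[0.015,0.046,0.011],[0.023,0.068,0.011],[0.031,0.091,0.011],[0.038,0.114,0.011],[0.046,0.1365,0.011],[0.046,0.1365,0.011],[0.046,0.1365,0.011]], dr=[[0,0,0],[0,0,0],[0,0,0],[0,0,0],[0,0,0],[0,0,0],[0,0,0],[0,0,0],[0,0,0]], gripper=[10,10,10,10,10,10,10,10,10])

```text
clock: 3.7
eef_pos: [502.6, 44.6, 225.3]
eef_rot: [-3.141, -0.001, 2.819]
wrist_force: [-1.0, -4.4, -7.1]
finger_gap: 22.8
finger_force: 15.0
```

```bash
cat > st.py <<'E'
from h import *
s=read_state();u=np.array([.319,.948,0]);n=np.array([-.948,.319,0])
d=s["eef_pos"]-np.array([491.2,10.0,0]);f=s["wrist_force"]
print("along",d@u,"front",d@n,"z",d[2],"F along,front,z",f@u,f@n,f[2],"M",s["moment"],s["finger_gap"],s["finger_force"],s["clock"])
E
python3 st.py
```

```text
along 36.4500355404192 front 0.23788157612425945 z 225.3080693768183 F along,front,z -4.515123431505315 -0.44642483593343124 -7.07363327616012 M [-0.57580103  0.17076369  0.03230184] 22.76137459204503 14.999098777770996 3.7
```

Request:
carry_out(slide=[[0,0,-0.004],[0.003,0.0085,-0.004],[0.003,0.0085,-0.004]], dr=[[0,0,0],[0,0,0],[0,0,0]], gripper=[10,10,10])

```text
clock: 3.95
eef_pos: [503.6, 46.3, 225.2]
eef_rot: [-3.142, 0.001, 2.818]
wrist_force: [-2.8, -4.6, 1.2]
finger_gap: 22.7
finger_force: 15.0
```

```bash
python3 st.py
python3 - <<'E'
from h import *
m=camera_model("wrist");im=camera("wrist");save("w3.png",cv2.resize(im[220:340,270:430],None,fx=5,fy=5,interpolation=cv2.INTER_CUBIC))
u=np.array([.319,.948,0])
e=read_state()["eef_pos"]
for px in range(340,375,5): print(px,[round(float((plane(m,px,255,z)-e)@u),1) for z in (96,105,114)])
E
```

```text
along 38.376516742572974 front -0.19422987220047883 z 225.15992455703227 F along,front,z -5.2474255600993045 1.2399951671801088 1.1757576540419308 M [-0.66488323  0.29315434 -0.03883785] 22.747336229843395 14.999944567680359 3.95
340 [13.8, 13.2, 12.6]
345 [16.7, 16.0, 15.3]
350 [19.7, 18.8, 17.9]
355 [22.6, 21.6, 20.6]
360 [25.5, 24.4, 23.3]
365 [28.4, 27.2, 25.9]
370 [31.4, 30.0, 28.6]
```

View pics/w3.png

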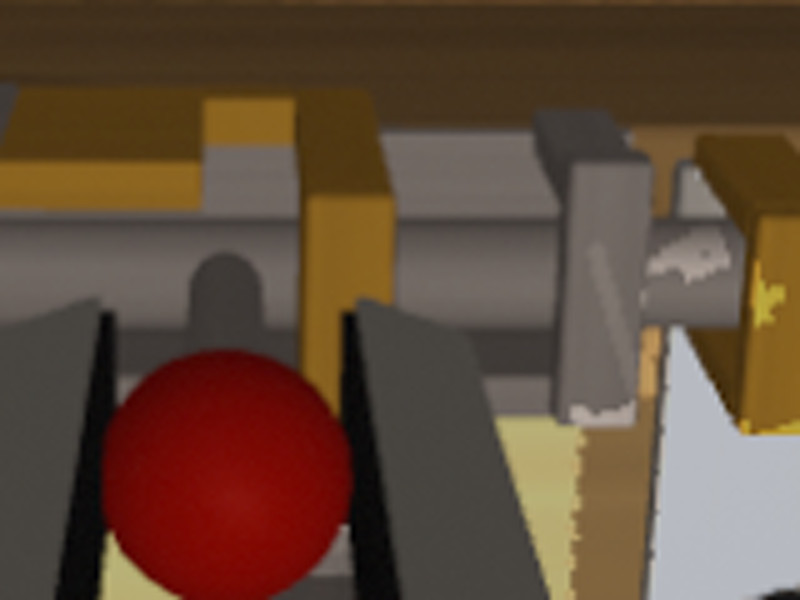

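The crop (offset 270,220, scale 5) shows the cheek's near face at x≈298 and the ledge's end at x≈203. The 9 mm handle spans 190–262, so the cheek is about 4.5 mm ahead. I'll go 3 mm and then feel for it in small steps.

Request:
carry_out(slide=[[0.002,0.0057,0],[0.0038,0.0114,0],[0.0038,0.0114,0]], dr=[[0,0,0],[0,0,0],[0,0,0]], gripper=[10,10,10])

```text
clock: 4.25
eef_pos: [504.5, 49.1, 225.2]
eef_rot: [-3.141, 0.001, 2.818]
wrist_force: [-2.6, -5.6, 1.3]
finger_gap: 23.0
finger_force: 15.0
```

```bash
python3 st.py
```

```text
along 41.288935917600135 front -0.18122880508866557 z 225.16210482477803 F along,front,z -6.119314998218695 0.6542572852429818 1.3070009650733283 M [-0.82348316  0.30798537  0.04454325] 22.95635533841747 14.999987930059433 4.25
```

Request:
carry_out(slide=[[0.0009,0.0027,0],[0.0009,0.0027,0],[0.0009,0.0027,0]], dr=[[0,0,0],[0,0,0],[0,0,0]], gripper=[10,10,10])

```text
clock: 4.5
eef_pos: [504.7, 49.6, 225.1]
eef_rot: [-3.141, 0.001, 2.818]
wrist_force: [-2.4, -5.1, 0.4]
finger_gap: 22.7
finger_force: 15.0
```

```bash
python3 st.py
```

```text
along 41.87960574330621 front -0.2008157503649926 z 225.14526064151042 F along,front,z -5.563699967073228 0.6437966420909412 0.4250364517691442 M [-0.91688405  0.43030227 -0.00311499] 22.68024138869725 14.99992087483406 4.5
```

Request:
carry_out(slide=[[0.0009,0.0027,0],[0.0009,0.0027,0],[0.0009,0.0027,0]], dr=[[0,0,0],[0,0,0],[0,0,0]], gripper=[10,10,10])

```text
clock: 4.75
eef_pos: [504.9, 50.2, 225.2]
eef_rot: [-3.141, 0.001, 2.818]
wrist_force: [-2.2, -6.5, 0.6]
finger_gap: 22.9
finger_force: 15.0
```

```bash
python3 st.py
```

```text
along 42.467092976383 front -0.2039214837623802 z 225.17162440590116 F along,front,z -6.857109487527694 7.212415253079365e-05 0.5622894837079848 M [-1.19092107  0.55546248 -0.02760743] 22.942958130055526 14.999928921461105 4.75
```

Request:
carry_out(slide=[[0.0009,0.0027,0],[0.0009,0.0027,0],[0.0009,0.0027,0]], dr=[[0,0,0],[0,0,0],[0,0,0]], gripper=[10,10,10])

```text
clock: 5.0
eef_pos: [505.0, 50.5, 225.1]
eef_rot: [-3.14, 0.001, 2.818]
wrist_force: [-4.9, -10.3, 1.5]
finger_gap: 22.9
finger_force: 15.0
```

```bash
python3 st.py
```

```text
along 42.76611445737338 front -0.2174531588251062 z 225.138101684327 F along,front,z -11.320906657820435 1.3242892424650086 1.5229135692790947 M [-1.83723887  0.79449196 -0.05383135] 22.855597677555664 14.999986588954926 5.0
```

The force along the bolt jumped from 6.9 to 11.3 N: the handle has met the cheek. I'll back off 0.75 mm and start the turn on a 60 mm arc, to 0.4 rad first.

Request:
carry_out(slide=[[-0.001,-0.0028,0],[-0.001,-0.0028,0],[-0.0237,0.0048,-0.0012],[-0.0462,0.0124,-0.0048],[-0.0682,0.0198,-0.0107],[-0.0896,0.027,-0.0189],[-0.0896,0.027,-0.0189],[-0.0896,0.027,-0.0189]], dr=[[0,0,0],[0,0,0],[0,0,0],[0,0,0],[0,0,0],[0,0,0],[0,0,0],[0,0,0]], gripper=[10,10,10,10,10,10,10,10])

```text
clock: 5.67
eef_pos: [482.5, 57.7, 220.2]
eef_rot: [-3.141, 0.0, 2.818]
wrist_force: [-3.1, -7.6, 0.2]
finger_gap: 22.8
finger_force: 15.0
```

```bash
python3 st.py
```

```text
along 42.394246039538274 front 23.496328232313665 z 220.21455897375054 F along,front,z -8.200478734358322 0.5309231748399605 0.22919960000196743 M [-1.32429103  0.461758   -0.05265492] 22.815291772828505 15.000052750110626 5.6667
```

Request:
carry_out(slide=[[-0.0105,0.003,-0.005],[-0.021,0.006,-0.0104],[-0.021,0.006,-0.0104]], dr=[[0,0,0],[0,0,0],[0,0,0]], gripper=[10,10,10])

```text
clock: 5.92
eef_pos: [477.3, 59.3, 217.6]
eef_rot: [-3.141, 0.001, 2.818]
wrist_force: [-1.6, -5.6, -1.0]
finger_gap: 23.0
finger_force: 15.0
```

```bash
python3 st.py
```

```text
along 42.293356962441166 front 28.87786299677395 z 217.62814279396696 F along,front,z -5.809801154995118 -0.22424307036515587 -1.0124140515978894 M [-1.09689615  0.21462779 -0.05336202] 22.996693728196096 14.999919980764389 5.9167
```

Request:
carry_out(slide=[[-0.006,0.002,-0.0037],[-0.006,0.002,-0.0037]], dr=[[0,0,0],[0,0,0]], gripper=[10,10])

```text
clock: 6.08
eef_pos: [476.0, 59.7, 216.9]
eef_rot: [-3.142, 0.001, 2.818]
wrist_force: [-2.1, -6.1, -1.3]
finger_gap: 22.7
finger_force: 15.0
```

```bash
python3 st.py
```

```text
along 42.31782841852028 front 30.267065641053225 z 216.85623532795262 F along,front,z -6.464188515999627 0.016427365781991325 -1.3239930349641567 M [-1.06376044  0.2908258  -0.08454318] 22.700964354961183 14.999991059303284 6.0833
```

Request:
carry_out(slide=[[-0.006,0.002,-0.0038],[-0.006,0.002,-0.0038]], dr=[[0,0,0],[0,0,0]], gripper=[10,10])

```text
clock: 6.25
eef_pos: [474.5, 60.2, 215.9]
eef_rot: [-3.141, 0.001, 2.818]
wrist_force: [-1.9, -6.3, 0.0]
finger_gap: 22.5
finger_force: 15.0
```

```bash
python3 st.py
```

```text
along 42.30294416117219 front 31.84587574293534 z 215.90420989121517 F along,front,z -6.593181441953906 -0.1619524977241049 0.02170979097694936 M [-1.08780322  0.27890689 -0.05031469] 22.54330413883574 15.000021010637283 6.25
```

Request:
carry_out(slide=[[-0.006,0.002,-0.004],[-0.006,0.002,-0.004]], dr=[[0,0,0],[0,0,0]], gripper=[10,10])

```text
clock: 6.42
eef_pos: [473.0, 60.7, 214.9]
eef_rot: [-3.142, 0.001, 2.818]
wrist_force: [-1.4, -6.1, -0.4]
finger_gap: 22.7
finger_force: 15.0
```

```bash
python3 st.py
```

```text
along 42.30321517406811 front 33.42236984813883 z 214.92291491599377 F along,front,z -6.170987563156117 -0.6480740281240389 -0.38898856349397426 M [-1.05547343  0.34794051 -0.06225662] 22.683848307854095 14.999995082616806 6.4167
```

Request:
carry_out(slide=[[-0.0055,0.0018,-0.0042],[-0.0111,0.0037,-0.0084],[-0.0111,0.0037,-0.0084]], dr=[[0,0,0],[0,0,0],[0,0,0]], gripper=[10,10,10])

```text
clock: 6.67
eef_pos: [470.2, 61.7, 212.8]
eef_rot: [-3.142, 0.001, 2.818]
wrist_force: [-1.2, -5.3, 0.2]
finger_gap: 22.6
finger_force: 15.0
```

```bash
python3 st.py
```

```text
along 42.302131460433245 front 36.404932906039804 z 212.7665078733843 F along,front,z -5.362586122334965 -0.5808008842743901 0.2493843308798659 M [-1.07612367  0.27029487 -0.00787307] 22.557711489932675 15.000076442956924 6.6667
```

The handle is past the ledge with no extra load. I'll continue the arc to 1.2 rad.

Request:
carry_out(slide=[[-0.0123,0.0042,-0.0106],[-0.0255,0.0086,-0.0239],[-0.0362,0.0122,-0.0363],[-0.0474,0.0159,-0.0515],[-0.0562,0.0189,-0.0654],[-0.0651,0.0219,-0.0822],[-0.0743,0.025,-0.1041],[-0.0743,0.025,-0.1041],[-0.0743,0.025,-0.1041]], dr=[[0,0,0],[0,0,0],[0,0,0],[0,0,0],[0,0,0],[0,0,0],[0,0,0],[0,0,0],[0,0,0]], gripper=[10,10,10,10,10,10,10,10,10])

```text
clock: 7.42
eef_pos: [451.5, 68.0, 186.5]
eef_rot: [-3.141, 0.0, 2.818]
wrist_force: [-3.3, -5.8, -0.2]
finger_gap: 23.1
finger_force: 15.0
```

```bash
python3 st.py
```

```text
along 42.334751738835074 front 56.101918076219015 z 186.47545749317794 F along,front,z -6.575422226481962 1.298745282917007 -0.2448706882447939 M [-1.07402648  0.37655436 -0.04037477] 23.09751893792762 14.999941885471344 7.4167
```

Request:
carry_out(slide=[[-0.0072,0.0024,-0.0228],[-0.0121,0.0041,-0.0462],[-0.0135,0.0046,-0.0557],[-0.0135,0.0046,-0.0557]], dr=[[0,0,0],[0,0,0],[0,0,0],[0,0,0]], gripper=[10,10,10,10])

```text
clock: 7.75
eef_pos: [448.2, 69.2, 172.4]
eef_rot: [-3.141, 0.0, 2.818]
wrist_force: [-2.1, -5.8, -0.4]
finger_gap: 22.9
finger_force: 15.0
```

```bash
python3 st.py
```

```text
along 42.35495420312656 front 59.644873745048145 z 172.35860085910534 F along,front,z -6.175456409152381 0.09656294540889325 -0.4209547470067608 M [-1.00245499  0.37188663 -0.05068414] 22.918745312307284 14.999934732913971 7.75
```

Request:
carry_out(slide=[[-0.001,-0.003,-0.005],[-0.001,-0.003,-0.005],[-0.001,-0.003,-0.005]], dr=[[0,0,0],[0,0,0],[0,0,0]], gripper=[10,10,10])

```text
clock: 8.0
eef_pos: [447.9, 68.5, 171.4]
eef_rot: [-3.142, 0.0, 2.818]
wrist_force: [-3.4, -5.5, 0.6]
finger_gap: 22.9
finger_force: 15.0
```

```bash
python3 st.py
```

```text
along 41.63543008651601 front 59.68386759644506 z 171.3986426220544 F along,front,z -6.298977608361453 1.4254916997825555 0.5639718633645144 M [-0.79171983  0.47823632 -0.04205286] 22.876139291236846 14.999979883432388 8.0
```

Request:
carry_out(slide=[[-0.0008,-0.0023,-0.005],[-0.0008,-0.0023,-0.005],[-0.0008,-0.0023,-0.005]], dr=[[0,0,0],[0,0,0],[0,0,0]], gripper=[10,10,10])

```text
clock: 8.25
eef_pos: [447.7, 67.9, 170.1]
eef_rot: [-3.142, 0.0, 2.818]
wrist_force: [-2.9, -4.1, -0.2]
finger_gap: 22.7
finger_force: 15.0
```

```bash
python3 st.py
```

```text
along 41.06507836665226 front 59.6967412998243 z 170.1222816126581 F along,front,z -4.798471237307075 1.4870854590716678 -0.17807166923315562 M [-0.82529157  0.48757215 -0.00976246] 22.732605727696797 14.999949485063553 8.25
```

Request:
carry_out(slide=[[-0.0008,-0.0023,0],[-0.0008,-0.0023,0],[-0.0008,-0.0023,0]], dr=[[0,0,0],[0,0,0],[0,0,0]], gripper=[10,10,10])

```text
clock: 8.5
eef_pos: [447.5, 67.4, 170.1]
eef_rot: [3.142, 0.0, 2.819]
wrist_force: [-2.7, -3.9, 1.4]
finger_gap: 23.2
finger_force: 15.0
```

```bash
python3 st.py
```

```text
along 40.51558889680119 front 59.700620430788256 z 170.08841914956136 F along,front,z -4.603590358550581 1.3114136749471594 1.4244714346844034 M [-0.7952048   0.53129169 -0.01298612] 23.154320574453013 15.000190883874893 8.5
```

Request:
carry_out(slide=[[-0.0008,-0.0023,0],[-0.0008,-0.0023,0],[-0.0008,-0.0023,0]], dr=[[0,0,0],[0,0,0],[0,0,0]], gripper=[10,10,10])

```text
clock: 8.75
eef_pos: [447.4, 66.9, 170.0]
eef_rot: [3.141, 0.0, 2.819]
wrist_force: [-3.4, -3.8, 0.4]
finger_gap: 23.3
finger_force: 15.0
```

```bash
python3 st.py
```

```text
along 39.96411770881742 front 59.717544769210015 z 170.0273526821317 F along,front,z -4.685065571032548 1.9859331860524532 0.37787485199960025 M [-0.63984682  0.47966974 -0.02164637] 23.279613137798776 15.000102370977402 8.75
```

Request:
carry_out(slide=[[-0.0006,-0.0018,0],[-0.0006,-0.0018,0],[-0.0006,-0.0018,0]], dr=[[0,0,0],[0,0,0],[0,0,0]], gripper=[10,10,10])

```text
clock: 9.0
eef_pos: [447.2, 66.6, 170.0]
eef_rot: [3.141, 0.0, 2.819]
wrist_force: [-1.2, -0.9, 1.4]
finger_gap: 23.2
finger_force: 15.0
```

```bash
python3 st.py
```

```text
along 39.664107304153745 front 59.731812351990065 z 169.97361813759986 F along,front,z -1.2939777123925165 0.8834218763003736 1.4049168549047484 M [-0.1540528   0.27225513 -0.04105753] 23.239784143458223 15.000311136245728 9.0
```

The notch wall now carries the spring load. I'll release.

Request:
carry_out(slide=[[0,0,0],[0,0,0],[0,0,0],[0,0,0],[0,0,0]], dr=[[0,0,0],[0,0,0],[0,0,0],[0,0,0],[0,0,0]], gripper=[30,35,45,55,60])

```text
clock: 9.42
eef_pos: [447.2, 66.5, 169.9]
eef_rot: [3.141, 0.0, 2.819]
wrist_force: [-0.7, -0.2, 0.1]
finger_gap: 49.6
finger_force: 0.0
```

Request:
carry_out(slide=[[0,0,0.04],[0,0,0.1],[0,0,0.2],[0,0,0.3],[-0.1,0,0.45],[-0.2,0,0.5],[-0.2,0,0.5],[-0.2,0,0.5]], dr=[[0,0,0],[0,0,0],[0,0,0],[0,0,0],[0,0,0],[0,0,0],[0,0,0],[0,0,0]], gripper=[60,60,60,60,60,60,60,60])

```text
clock: 10.08
eef_pos: [396.9, 66.5, 296.5]
eef_rot: [3.14, 0.003, 2.819]
wrist_force: [0.4, 1.0, -0.5]
finger_gap: 56.2
finger_force: 0.0
```

```bash
python3 st.py
python3 - <<'E'
from h import *
ims=camera("scene");print(red(ims));m=camera_model("wrist");im=camera("wrist");r=red(im);print(r,[plane(m,*c,90) for a,c in r]);save("w4.png",im)
E
```

```text
along 23.491122971652167 front 107.47180902842994 z 296.4594023528949 F along,front,z 1.0640372486727723 -0.034568582416589756 -0.4731418913867839 M [-0.0458722  -0.03116616  0.01684592] 56.22981750376661 0.0 10.0833
[([322, 209, 7, 6, 36], [325.1, 211.5])]
[([321, 285, 28, 29, 648], [334.6, 299.6])] [array([452.58564567,  64.24948151,  90.        ])]
```

View pics/w4.png

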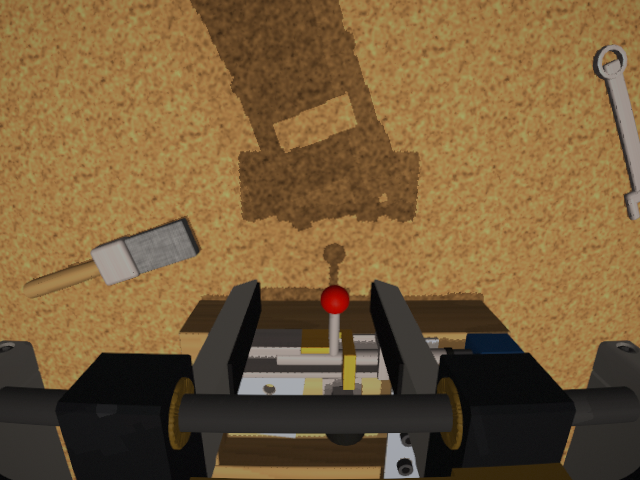

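The knob, at wrist pixel (335,300), is down in front of the rail with the rod beside the cheek, and nothing else has moved. I'll check the angle by triangulation before handing in.

Run:
```python
from h import *
r=[]
for n in ("scene","top","wrist"):
    m=camera_model(n);c=red(camera(n));print(n,c)
    if c: r.append(ray(m,*max(c,key=lambda a:a[0][4])[1]))
X=tri(r);print(X);print([np.linalg.norm(np.cross(X-c,d)) for c,d in r])
for i in range(len(r)):
  for j in range(i): print(i,j,tri([r[i],r[j]]))
```

```text
scene [([322, 209, 7, 6, 34], [325.1, 211.5])]
top []
wrist [([321, 286, 29, 29, 645], [334.9, 300.7])]
[449.93284758  65.40348537  96.02083299]
[np.float64(0.6163639887541742), np.float64(0.6163639887543295)]
1 0 [449.93284758  65.40348537  96.02083299]
```

```bash
python3 -c "
from cell import *
print(sign_off())"
```

```text
the job is handed in; nothing more can be done
None
```

The bolt is slid across and its handle is turned down into the notch at about 1.4 rad, released, with the gripper clear; the job is handed in, and sign-off returned no verdict.

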